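# Flip the inlaid plaque onto the shooting board deck and push it to the fence

## Task

The inlaid plaque has dropped face down into the plane runway of the shooting board. Without picking it up, push it with the fingertips against the edge of the deck until it tips up on its long edge and flips over onto the deck, inlaid face up; then push it along the deck until its short end is flat against the fence. Leave it lying there, and leave the hand plane, the pencil and everything else on the bench where they are.

Things in the scene. Friction and masses are not known exactly. Their poses are not given: they have to be found in the camera images.
- plaque: Dark wooden plaque, 64 (its x) x 96 (its y) x 12 mm, 35 to 70 g: plain back; the other face pale inlay with a red diamond, its rim bevelled 5 mm at 45 degrees. Origin at its centre. z points out of the plain back: up at the start (inlay and bevel hidden below), down at the end. Starts flat in the runway, long edge about along the deck edge and 1 to 25 mm from it, turned up to 9 degrees.
- board: Shooting board (guides a plane), 250 (its x) x 480 mm (its y), fixed to the bench, turned up to 15 degrees; x points away from the robot, z up. Origin on the bench under the middle of the deck edge. x -100 to 0 mm: lower runway, top 12 mm above the bench, open towards the robot. x 0 to 150 mm: deck, top 24 mm above the bench. Plywood and hardwood.
- deck_edge (a point): Middle of the deck edge, at the top corner of the vertical 12 mm step between runway and deck, which runs straight along the board's y for its whole length.
- fence_face (a point): Foot of the fence's face at deck level, 30 mm in from the deck edge. The fence is a dark wooden bar across the whole depth of the deck (not the runway), y 190 to 222 mm in the board's frame, 20 mm high above the deck; its face looks along the board's -y.
- plane: Steel block plane lying on its side in the -y end of the runway, its sole at or near the deck edge. 155 mm long (its y), 48 mm high, reaching up to 60 mm from the step into the runway. Origin at the sole's foot, mid length; leave it alone.
- pencil: Flat red carpenter's pencil, 165 mm long, 14 mm wide, 8 mm thick, lying along the far part of the deck, 90 mm or more from the deck edge. Origin under its middle; leave it alone.
- phone: Black phone, 148 x 72 x 8.5 mm, lying on the bench on the robot's right. Origin under its centre.
- dowel_a: Round pale dowel, 22 mm thick, 300 mm long (its x), lying on the bench on the robot's left. Origin under its centre.
- dowel_b: Round pale dowel, 22 mm thick, 240 mm long (its x), lying on the bench on the robot's left. Origin under its centre.
- tub: Clear plastic tub of veneer offcuts, 160 x 220 x 85 mm, on the bench on the robot's right. Origin under its centre.
- square: Try square lying flat, dark wooden stock 120 mm long and 18 mm thick, steel blade 200 mm long. On the bench on the robot's left. Origin under the middle of the stock.
Things that resemble listed ones, but are neither listed nor needed, are in the scene too. Leave any pink or purple look-alike of the plaque alone.

How it is judged:
By the outcome, as a careful person would: the job done as asked, in the order asked, and still so for the second after the job is handed in, with the robot touching nothing.
It also fails if it takes over 61 s, if anything falls off the work surface, if the arm or the gripper's body presses on something with over 40 N, if the wrist force passes 120 N, or if a joint passes its speed limit or range.

## Robot

A 6-joint arm with a two-finger parallel gripper is mounted at the origin on the work surface. World frame = base frame: x ahead of the robot, y to its left, z up, the work surface at z = 0. Lengths are in mm, angles in rad, forces in N, time in s.
With the tool pointing down it reaches from about 300 to 775 mm from the base axis. Payload 14.6 kg.
Tool frame: the origin (TCP) lies at the very end of the fingers, on their centre line; the grasp point (between the pads) lies 19 mm behind it; z points along the fingers, y is the line along which they close (so a half turn about z gives the same grasp; the last joint's range is limited). The gripper opens to 94 mm and grips with 3 to 60 N. Pads are 16 mm wide; open, the fingers measure 119 mm over their backs; the gripper's body (75 mm by 177 mm) begins 78 mm behind the grasp point.
Start: joints at [-1.192, 0.3, 1.521, -0, 1.321, -0.067], TCP at [237.141, -496.239, 205.446] pointing down, gripper open.
Joint ranges: [-3.03, 3.03], [-0.79, 2.21], [0.23, 2.52], [-1.04, 4.18], [0, 3.07], [-2.55, 2.55]. Speed limits (rad/s): [2.22, 2.22, 2.57, 3.14, 3.14, 3.14].

## Interface

Orientations are given as [roll, pitch, yaw] about the fixed x, y, z axes, in that order (R = Rz(yaw) Ry(pitch) Rx(roll)).
In Python, from cell import manip, eyes, ticket gives the robot as it stands. The module is installed in compiled form; this text tells all that it offers.
- The arm moves only by the tool arm_command, never from a script. Its argument "plan" is a list of rows, each a list of 5 numbers: the opening, from -1 (shut) to 1 (fully open), then the shift along the tool's x, y, z in m, then the turn about the tool's z in rad. In form: [[jaw, dx, dy, dz, roll], ...]. A call has 1 to 20 rows; each row shifts and turns the commanded pose from where the row before left it, along the tool's axes as they then stand; what a row does not reach is not made up. A row lasts 1/8 s, in which the tool goes at most 62.5 mm and 10.7 degrees, less where a joint would pass 70% of its speed; a pose out of reach is approached as far as the arm can. A call is refused whole if a number of a shift passes 0.0625 or a number of a turn 0.188, either way. A call with a gripper value outside its range is refused whole. The fingers move at their own pace and stop on an object; "newtons" is the grip in N (left out, the last holds). Time passes only in rows, so rows that do not move let the fingers close. It gives the time, the measured TCP pose, the force, the opening and the grip force at its end, in the units of the state.
- manip.read_state(): the state, without advancing time (a new reading comes with each control period).
- eyes.camera(name): name is "scene" or "top" or "wrist"; returns a dict with "img" (420x560x3 uint8, blue, green, red), "z_map" (420x560 float32, mm along the optical axis (not along the pixel's ray), 0 where there is no reading), "fx", "fy", "cx", "cy" (pixels), "eye" and "orientation" of the camera in the world. Camera axes: x right, y down, z forward; pixel columns grow to the right and rows downward; lengths in mm; the calibration is good to about 2 mm. A picture is of the moment at which its call begins.
- ticket.sign_off(): hands the job in; it is judged then, once.
The state is a dict: "clock": time; "joints": joint angles; "qd": joint speeds; "effort": joint torques, N m; "eef_pos": TCP position; "eef_rot": TCP orientation; "wrist_force": force on the tool from outside, world axes, zero at the start; "moment": the same for the moment, N m; "finger_gap": finger opening in mm; "finger_force": force on a finger pad.
Only numpy, scipy, OpenCV 4.12 (cv2) and the standard library are available. Lean on these libraries where they do the work, as an engineer would, in place of code of your own. Each camera call takes 0.05 s, during which the arm holds its last target. There are 200 camera calls.

## Working session

There is one attempt and no reset: what is moved stays moved. The work goes in short steps, Python scripts to look and compute and a tool call to move; the robot and the scene stay as the last step left them, time stands still between calls to the robot, and variables do not carry over. Pictures are saved under pics/ and viewed, at most 10 in all, crops included, and the job is handed in when it is done.

Besides the shell and the picture viewer there is one more tool, called after "Request:" as a command line: name --pt "numbers of a row" for each row, then --argument value for the rest. arm_command: Moves the arm, as the interface text tells. Its arguments: {"type":"object","properties":{"plan":{"type":"array"},"newtons":{"type":"number"}},"required":["plan"]}

```bash
mkdir -p pics
cat > h.py <<'E'
import numpy as np, cv2
from cell import manip, eyes, ticket
from scipy.spatial.transform import Rotation as R
def rot(c):
    o=np.array(c["orientation"],float)
    return o if o.shape==(3,3) else R.from_euler('xyz',o).as_matrix()
def pts(c):
    z=c["z_map"]; v,u=np.indices(z.shape)
    p=np.stack([(u-c["cx"])/c["fx"]*z,(v-c["cy"])/c["fy"]*z,z],-1)
    return p@rot(c).T+np.array(c["eye"])
def ray(c,u,v,h):
    d=rot(c)@np.array([(u-c["cx"])/c["fx"],(v-c["cy"])/c["fy"],1]); e=np.array(c["eye"])
    return e+d*(h-e[2])/d[2]
E
python3 - <<'E'
from h import *
for n in("top","scene"):
    c=eyes.camera(n); cv2.imwrite(f"pics/{n}0.png",c["img"]); np.save(n+"0.npy",c,allow_pickle=True)
    print(n,c["eye"],c["orientation"],c["fx"],c["cx"],c["cy"])
print(manip.read_state())
E
```

```text
top [ 190.07925939   -3.86426031 1654.59029987] [-2.91824301 -0.00298161 -1.56134461] 542.9004400035434 272.8492206918995 213.16921028835074
scene [1194.15054349  231.1148131   963.25111111] [-2.46572339 -0.00896949  1.90126937] 411.5260500156443 278.6066131013006 207.68424736181933
{'clock': 0.1, 'joints': array([-1.19159712e+00,  3.00403440e-01,  1.52152242e+00,  7.95673029e-06,
        1.32069453e+00, -6.65819378e-02]), 'qd': array([-0.00073883, -0.00064571, -0.00059331, -0.00054532,  0.00022844,
       -0.00020381]), 'effort': array([ 4.91164028e-04, -5.32642508e+01, -3.53284192e+01,  7.09400699e-02,
        2.34859425e-02, -6.32101501e-05]), 'eef_pos': array([ 237.0602786 , -496.02733116,  204.94825673]), 'eef_rot': array([-3.14056771e+00, -7.60682497e-05,  4.45779137e-01]), 'wrist_force': array([ 0.69984524, -0.01674103,  0.91333864]), 'moment': array([-0.02483799,  0.0110932 ,  0.0078997 ]), 'finger_force': 0.0, 'finger_gap': 94.02346395998276}
```

View pics/top0.png

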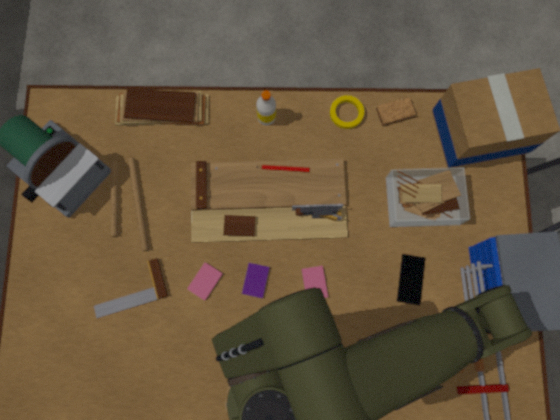

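View pics/scene0.png

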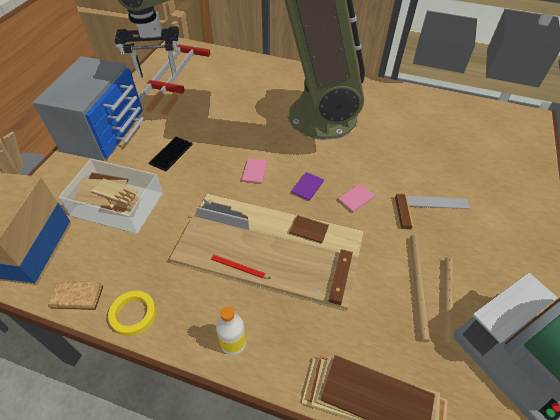

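The top view shows the board almost square to the world: plaque at (239,226), plane at (318,212), fence at (201,185), pencil at (285,168). In the scene view the plaque is at (309,229). Next I'll do a coarse localisation.

Run:
```python
from h import *
for n,roi,h in(("top",(212,268,205,245),24),("scene",(285,335,210,248),24)):
    c=np.load(n+"0.npy",allow_pickle=True).item(); P=pts(c)
    a,b,d,e=roi; im=c["img"].astype(int)
    m=np.zeros(im.shape[:2],np.uint8); s=im[d:e,a:b]; m[d:e,a:b]=(s.sum(-1)<(230 if n=="scene" else 150))*255
    ct=max(cv2.findContours(m,0,2)[0],key=cv2.contourArea)
    box=cv2.boxPoints(cv2.minAreaRect(ct)); 
    print(n,cv2.contourArea(ct),np.median(P[m>0],0).round(1)); print(np.array([ray(c,*q,h) for q in box]).round(0))
c=np.load("top0.npy",allow_pickle=True).item()
for q,h in (((209,209),24),((347,207),24),((347,160),24),((207,163),24),((318,212),60),((201,185),44),((193,241),12),((347,237),12)): print(q,ray(c,*q,h).round(0),pts(c)[q[1],q[0]].round(0))
```

```text
top 346.5 [515.9  97.6  24. ]
[[495. 141.  24.]
 [551. 140.  24.]
 [547.  53.  24.]
 [491.  55.  24.]]
scene 442.0 [519.  100.3  25.3]
[[554.  51.  24.]
 [488.  46.  24.]
 [492. 146.  24.]
 [557. 147.  24.]]
(209, 209) [572. 192.  24.] [572. 192.  24.]
(347, 207) [ 582. -234.   24.] [ 587. -237.    5.]
(347, 160) [ 735. -237.   24.] [ 744. -241.   -5.]
(207, 163) [720. 203.  24.] [718. 203.  31.]
(318, 212) [ 557. -141.   60.] [ 557. -141.   62.]
(201, 185) [643. 217.  44.] [643. 217.  42.]
(193, 241) [473. 239.  12.] [474. 239.   9.]
(347, 237) [ 490. -234.   12.] [ 493. -236.   -4.]
```

Request:
arm_command --pt "0.06 0 0 0 0.14" --pt "0.06 0 0 0 0.14" --pt "0.06 0 0 0 0.14" --pt "0.06 0.02 -0.049 -0.004 0" --pt "0.06 0.02 -0.049 -0.004 0" --pt "0.06 0.02 -0.049 -0.004 0" --pt "0.06 0.02 -0.049 -0.004 0" --pt "0.06 0.02 -0.049 -0.004 0" --pt "0.06 0.02 -0.049 -0.004 0" --pt "0.06 0.02 -0.049 -0.004 0" --pt "0.06 0.02 -0.049 -0.004 0" --pt "0.06 0.02 -0.049 -0.004 0" --pt "0.06 0.02 -0.049 -0.004 0" --pt "0.06 0.02 -0.049 -0.004 0" --pt "0.06 0.02 -0.049 -0.004 0" --pt "0.06 0 0 0 0" --pt "0.06 0 0 0 0"

```text
clock: 2.22
eef_pos: [461.6, 97.4, 253.0]
eef_rot: [3.141, 0.001, 0.026]
wrist_force: [0.4, -0.1, -0.0]
finger_gap: 49.8
finger_force: 0.0
```

Run:
```python
from h import *
c=eyes.camera("wrist"); cv2.imwrite("pics/w1.png",c["img"]); np.save("w1.npy",c,allow_pickle=True)
print(c["eye"],c["orientation"],c["fx"])
```

```text
[542.52516459  99.43940321 431.96043498] [ 2.85427191e+00 -1.64544581e-04 -1.54597634e+00] 316.05084454597534
```

View pics/w1.png

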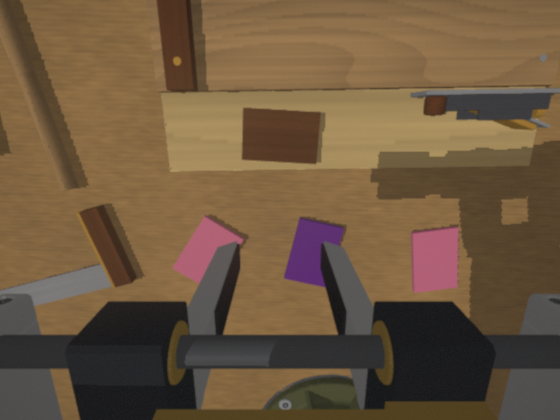

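The wrist view shows the plaque with corners at about (244,108), (321,111), (317,163) and (242,161). The deck edge runs along v≈91 and the fence face is at u≈192.

Run:
```python
from h import *
c=np.load("w1.npy",allow_pickle=True).item(); P=pts(c); im=c["img"].astype(int)
m=np.zeros(im.shape[:2],np.uint8); m[97:175,225:340]=(im[97:175,225:340].sum(-1)<190)*255
m=cv2.morphologyEx(m,cv2.MORPH_OPEN,np.ones((3,3)))
ct=max(cv2.findContours(m,0,2)[0],key=cv2.contourArea); r=cv2.approxPolyDP(ct,5,True)[:,0]
print("corners",[(tuple(q),ray(c,*q,24).round(1)) for q in r], "z",np.median(P[m>0][:,2]))
w=np.array([ray(c,*q,24)[:2] for q in ct[:,0].astype(float)],np.float32); print(cv2.minAreaRect(w))
# deck edge by depth step: column scan, heights
E=[]
for u in list(range(205,238,4))+list(range(335,405,5)):
    col=P[60:120,u]; z=cv2.blur(col[:,2].astype(np.float32).reshape(-1,1),(1,3)).ravel()
    v=60+np.where(z>18)[0].max(); E.append(ray(c,u,v+.5,24)[:2])
E=np.array(E); f=np.polyfit(E[:,1],E[:,0],1); print("edge x=%.4f*y+%.1f"%tuple(f),np.std(E[:,0]-np.polyval(f,E[:,1])))
for u in range(205,400,40): print(u,P[70:110:3,u,2].round(0))
# fence face
F=[]
for v in range(5,85,8):
    u=150+np.where(im[v,150:210].sum(-1)<170)[0].max(); F.append((u,v,*ray(c,u+.5,v,44)[:2].round(1),*P[v,u-4].round(0)))
for q in F: print(q)
```

```text
corners [((np.int32(245), np.int32(132)), array([521.8, 142.7,  24. ])), ((np.int32(258), np.int32(141)), array([511.1, 126.4,  24. ])), ((np.int32(244), np.int32(146)), array([504.4, 144.1,  24. ])), ((np.int32(263), np.int32(149)), array([501.3, 119.9,  24. ])), ((np.int32(252), np.int32(151)), array([498.4, 133.9,  24. ])), ((np.int32(254), np.int32(158)), array([489.6, 131.4,  24. ])), ((np.int32(315), np.int32(161)), array([487.7,  52.8,  24. ])), ((np.int32(313), np.int32(130)), array([526.3,  57.5,  24. ]))] z 23.92697936824169
((507.8471984863281, 98.07905578613281), (92.04039001464844, 40.19462966918945), 87.72516632080078)
edge x=-0.0399*y+574.3 6.244975956748568
205 [24. 23. 24. 24. 25. 23. 23. 23. 10. 12. 12. 12. 12. 12.]
245 [23. 25. 24. 23. 24. 23. 24. 15. 13. 13. 12. 12. 12. 24.]
285 [22. 24. 24. 24. 24. 23. 23. 12. 14. 13. 10. 11. 13. 13.]
325 [24. 22. 22. 25. 25. 24. 24. 12. 13. 11. 12. 12. 13. 13.]
365 [24. 24. 23. 24. 24. 23. 25. 11. 12. 12. 14. 13. 10. 12.]
(np.int64(190), 5, np.float64(654.2), np.float64(198.3), np.float64(655.0), np.float64(204.0), np.float64(41
[... 330 characters left out ...]
p.float64(43.0))
(np.int64(192), 37, np.float64(623.3), np.float64(197.8), np.float64(623.0), np.float64(203.0), np.float64(43.0))
(np.int64(193), 45, np.float64(615.3), np.float64(197.1), np.float64(615.0), np.float64(202.0), np.float64(44.0))
(np.int64(194), 53, np.float64(607.3), np.float64(196.4), np.float64(607.0), np.float64(201.0), np.float64(45.0))
(np.int64(195), 61, np.float64(599.1), np.float64(195.7), np.float64(599.0), np.float64(201.0), np.float64(42.0))
(np.int64(195), 69, np.float64(590.8), np.float64(196.2), np.float64(591.0), np.float64(201.0), np.float64(44.0))
(np.int64(195), 77, np.float64(582.4), np.float64(196.6), np.float64(582.0), np.float64(202.0), np.float64(43.0))
```

Run:
```python
from h import *
c=np.load("w1.npy",allow_pickle=True).item(); P=pts(c); im=c["img"].astype(int)
m=np.zeros(im.shape[:2],np.uint8); s=im[97:175,225:340]; m[97:175,225:340]=(s[...,2]<115)*255
m=cv2.morphologyEx(m,cv2.MORPH_CLOSE,np.ones((5,5)))
ct=max(cv2.findContours(m,0,2)[0],key=cv2.contourArea)
w=np.array([ray(c,*q,24)[:2] for q in ct[:,0].astype(float)],np.float32); r=cv2.minAreaRect(w);print(r,cv2.boxPoints(r).round(1))
for q in((244,108),(321,111),(317,163),(242,161)):print(ray(c,*q,24).round(1))
E=np.array([ray(c,u,60+np.where(P[60:100,u,2]>18)[0].max()+.5,24)[:2] for u in range(200,405,4)])
f=np.polyfit(E[:,1],E[:,0],1); d=E[:,0]-np.polyval(f,E[:,1]); print("edge",f,d.std())
print(manip.read_state()["eef_pos"])
```

```text
((517.9149780273438, 95.73744201660156), (100.42930603027344, 63.16932678222656), 88.1459732055664) [[484.7  46.6]
 [547.9  44.5]
 [551.1 144.9]
 [488.  146.9]]
[550.5 143.8  24. ]
[549.3  48.9  24. ]
[485.2  50.1  24. ]
[485.3 146.8  24. ]
edge [-4.36758105e-02  5.76213572e+02] 0.9452374646564229
[461.58631329  96.9458686  253.23016687]
```

Request:
arm_command --pt "0.06 0 0 0.055 -0.016" --pt "0.06 0 0 0.055 0" --pt "0.06 0 0 0.055 0" --pt "0.06 0 0 0.055 0" --pt "0.06 0 0 0.01 0" --pt "0.06 0 0 0.008 0" --pt "0.06 0 0 0 0" --pt "0.06 0 0 0 0"

```text
clock: 3.28
eef_pos: [462.7, 97.8, 16.8]
eef_rot: [-3.141, -0.002, 0.042]
wrist_force: [-0.8, -0.3, -0.5]
finger_gap: 50.0
finger_force: 0.0
```

Request:
arm_command --pt "0.06 0 0 0.0025 0" --pt "0.06 0.008 0 0 0" --pt "0.06 0.006 0 0 0" --pt "0.06 0.006 0 0 0" --pt "0.06 0.006 0 0 0" --pt "0.06 0.004 0 0 0" --pt "0.06 0.002 0 0 0" --pt "0.06 0 0 0 0"

```text
clock: 4.28
eef_pos: [493.9, 99.1, 12.9]
eef_rot: [-3.142, 0.0, 0.042]
wrist_force: [-0.1, 0.6, 0.4]
finger_gap: 49.8
finger_force: 0.0
```

Request:
arm_command --pt "0.06 0.002 0 -0.001 0" --pt "0.06 0.002 0 0 0" --pt "0.06 0.001 0 0 0" --pt "0.06 0 0 0 0"

```text
clock: 4.78
eef_pos: [498.9, 99.3, 13.9]
eef_rot: [-3.142, -0.0, 0.042]
wrist_force: [0.2, -0.5, -0.6]
finger_gap: 49.7
finger_force: 0.0
```

Run:
```python
from h import *
s=manip.read_state(); print(s["eef_pos"],s["wrist_force"])
c=eyes.camera("wrist"); im=c["img"]; cv2.imwrite("pics/w2.png",cv2.resize(im[100:400],(800,429)))
```

```text
[498.94458853  99.30121016  13.94528198] [ 0.17060208 -0.54915576 -0.62945106]
```

View pics/w2.png

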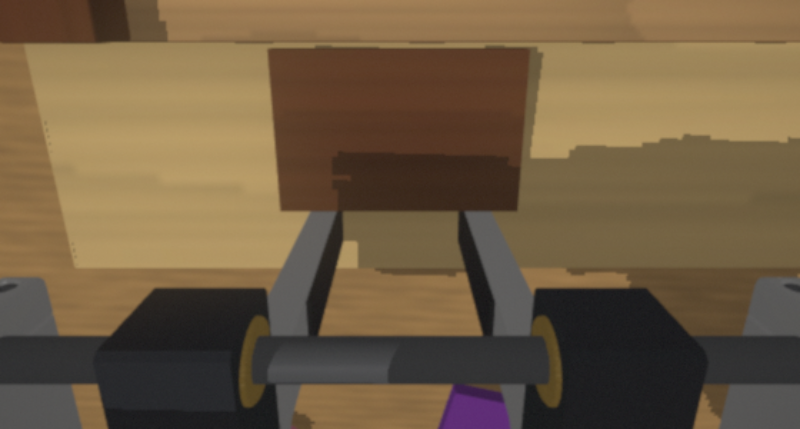

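The plaque now lies parallel to the deck edge, about 2 mm short of it, with both fingers on its near long edge.

Request:
arm_command --pt "0.06 0.001 0 0 0" --pt "0.06 0.001 0 0 0" --pt "0.06 0 0 0 0"

```text
clock: 5.2
eef_pos: [501.0, 99.4, 14.0]
eef_rot: [-3.142, -0.0, 0.042]
wrist_force: [0.5, -0.1, 1.0]
finger_gap: 49.9
finger_force: 0.0
```

Request:
arm_command --pt "0.06 0.001 0 0 0" --pt "0.06 0 0 0 0"

```text
clock: 5.45
eef_pos: [501.9, 99.4, 13.9]
eef_rot: [3.142, 0.0, 0.042]
wrist_force: [-0.1, 0.2, -0.4]
finger_gap: 49.6
finger_force: 0.2
```

Request:
arm_command --pt "0.06 0.001 0 0 0" --pt "0.06 0 0 0 0"

```text
clock: 5.7
eef_pos: [501.9, 99.4, 13.9]
eef_rot: [3.141, 0.002, 0.042]
wrist_force: [-8.7, -1.0, 5.7]
finger_gap: 50.1
finger_force: 3.9
```

Request:
arm_command --pt "0.06 0.0005 0 -0.001 0" --pt "0.06 0 0 -0.002 0" --pt "0.06 0 0 -0.002 0" --pt "0.06 0 0 0 0"

```text
clock: 6.2
eef_pos: [501.9, 99.4, 18.3]
eef_rot: [3.141, 0.004, 0.042]
wrist_force: [-6.8, -0.5, 0.2]
finger_gap: 49.9
finger_force: 3.6
```

Request:
arm_command --pt "0.06 0.0 0 -0.002 0" --pt "0.06 0 0 -0.002 0" --pt "0.06 0 0 -0.002 0" --pt "0.06 0 0 0 0"

```text
clock: 6.7
eef_pos: [502.1, 99.4, 24.5]
eef_rot: [3.141, 0.003, 0.042]
wrist_force: [-7.0, 0.1, 0.4]
finger_gap: 49.7
finger_force: 3.3
```

```bash
cat > look.py <<'E'
from h import *
import sys
s=manip.read_state(); print(s["eef_pos"],s["wrist_force"])
c=eyes.camera("wrist"); P=pts(c); im=c["img"]; cv2.imwrite("pics/%s.png"%sys.argv[1],cv2.resize(im[100:400],(800,429)))
for v in range(124,260,6): print(v,P[v,276:286].reshape(-1,3).mean(0).round(0),im[v,281])
E
python3 look.py w3
```

```text
[502.08114708  99.43986629  24.45893302] [-6.98564319  0.09521574  0.40080008]
124 [579. 102.  24.] [ 79 117 149]
130 [575. 102.  24.] [ 80 118 150]
136 [572. 102.  24.] [41 62 93]
142 [569. 102.  25.] [41 62 95]
148 [566. 102.  26.] [40 60 94]
154 [563. 102.  26.] [38 60 92]
160 [559. 101.  26.] [40 61 94]
166 [556. 101.  27.] [40 60 95]
172 [553. 101.  27.] [38 59 93]
178 [549. 101.  28.] [36 55 87]
184 [546. 101.  28.] [36 54 85]
190 [543. 101.  29.] [34 54 83]
196 [539. 101.  29.] [37 55 86]
202 [536. 101.  30.] [35 56 85]
208 [533. 100.  30.] [27 40 59]
214 [529. 100.  31.] [26 39 58]
220 [526. 100.  32.] [26 40 61]
226 [523. 100.  33.] [31 43 62]
232 [519. 100.  33.] [30 42 62]
238 [515. 100.  33.] [29 43 61]
244 [512. 100.  34.] [31 44 62]
250 [498.  99.  12.] [ 64  94 113]
256 [494.  99.  12.] [ 66  98 115]
```

The plaque is tilting cleanly (about 9°) and isn't slipping, so I'll continue along the arc.

Request:
arm_command --pt "0.06 0.0002 0 -0.002 0" --pt "0.06 0.0002 0 -0.002 0" --pt "0.06 0.0003 0 -0.002 0" --pt "0.06 0.0003 0 -0.002 0" --pt "0.06 0.0003 0 -0.002 0" --pt "0.06 0.0004 0 -0.002 0" --pt "0.06 0 0 0 0"

```text
clock: 7.62
eef_pos: [504.2, 99.5, 36.7]
eef_rot: [3.141, 0.002, 0.042]
wrist_force: [-6.1, 0.2, 1.4]
finger_gap: 49.7
finger_force: 2.8
```

Request:
arm_command --pt "0.06 0.0006 0 -0.002 0" --pt "0.06 0.0006 0 -0.002 0" --pt "0.06 0.0007 0 -0.002 0" --pt "0.06 0.0007 0 -0.002 0" --pt "0.06 0.0008 0 -0.002 0" --pt "0.06 0 0 0 0"

```text
clock: 8.38
eef_pos: [508.0, 99.7, 46.9]
eef_rot: [3.142, 0.001, 0.042]
wrist_force: [-5.8, 0.4, 2.2]
finger_gap: 49.5
finger_force: 2.7
```

```bash
python3 look.py w4
```

```text
[507.9559994   99.69258048  46.94759304] [-5.75843846  0.38883649  2.24088601]
124 [584. 102.  24.] [ 81 120 152]
130 [580. 102.  24.] [ 81 121 153]
136 [577. 102.  24.] [ 81 119 151]
142 [573. 102.  24.] [41 62 93]
148 [570. 102.  26.] [39 58 89]
154 [568. 102.  48.] [39 58 90]
160 [563. 102.  30.] [37 58 87]
166 [559. 101.  33.] [37 58 89]
172 [556. 101.  34.] [38 57 90]
178 [553. 101.  36.] [34 53 82]
184 [549. 101.  38.] [37 54 82]
190 [546. 101.  40.] [34 53 80]
196 [543. 101.  42.] [37 55 83]
202 [539. 101.  43.] [29 41 61]
208 [536. 101.  46.] [30 41 61]
214 [539. 101.  65.] [29 41 62]
220 [530. 100.  49.] [31 42 63]
226 [527. 100.  51.] [28 41 61]
232 [524. 100.  53.] [35 46 65]
238 [521. 100.  54.] [28 44 62]
244 [516. 100.  52.] [50 73 88]
250 [494.  99.  12.] [ 99 149 177]
256 [490.  99.  12.] [ 99 148 175]
```

Request:
arm_command --pt "0.06 0.0012 0 -0.0025 0" --pt "0.06 0.0013 0 -0.0025 0" --pt "0.06 0.0014 0 -0.0023 0" --pt "0.06 0.0015 0 -0.0023 0" --pt "0.06 0.0016 0 -0.0021 0" --pt "0.06 0.0017 0 -0.0021 0" --pt "0.06 0 0 0 0"

```text
clock: 9.3
eef_pos: [517.0, 100.1, 61.1]
eef_rot: [-3.142, 0.001, 0.042]
wrist_force: [-5.9, 0.1, 3.7]
finger_gap: 49.5
finger_force: 2.9
```

```bash
python3 look.py w5
```

```text
[516.9799016  100.07909828  61.05667146] [-5.89519671  0.11294763  3.73418782]
124 [593. 103.  24.] [ 83 122 155]
130 [589. 103.  24.] [ 85 126 160]
136 [585. 103.  24.] [ 81 121 154]
142 [581. 102.  24.] [ 82 122 154]
148 [577. 102.  24.] [ 81 118 150]
154 [573. 102.  25.] [39 58 87]
160 [572. 102.  49.] [38 58 86]
166 [566. 102.  31.] [38 55 83]
172 [563. 102.  35.] [38 55 84]
178 [559. 101.  39.] [36 55 83]
184 [556. 101.  42.] [35 51 79]
190 [553. 101.  45.] [33 51 75]
196 [550. 101.  48.] [30 44 63]
202 [547. 101.  51.] [27 41 60]
208 [544. 101.  54.] [26 40 58]
214 [541. 101.  57.] [27 41 61]
220 [538. 101.  60.] [28 42 61]
226 [535. 101.  63.] [31 43 61]
232 [532. 100.  66.] [29 44 62]
238 [530. 100.  69.] [32 46 63]
244 [525. 100.  65.] [ 61  91 111]
250 [497.  99.  12.] [ 98 146 173]
256 [492.  99.  12.] [ 98 148 174]
```

Request:
arm_command --pt "0.06 0.0016 0 -0.0016 0" --pt "0.06 0.0017 0 -0.0016 0" --pt "0.06 0.0017 0 -0.0016 0" --pt "0.06 0.0018 0 -0.0015 0" --pt "0.06 0.0019 0 -0.0014 0" --pt "0.06 0.002 0 -0.0014 0" --pt "0.06 0 0 0 0"

```text
clock: 10.22
eef_pos: [528.0, 100.5, 70.0]
eef_rot: [-3.142, -0.0, 0.042]
wrist_force: [-2.3, 0.8, 1.8]
finger_gap: 49.5
finger_force: 1.2
```

```bash
python3 look.py w6
```

```text
[528.01606832 100.53013425  69.97560681] [-2.33378465  0.77124219  1.76549656]
124 [603. 103.  24.] [ 82 121 153]
130 [599. 103.  24.] [ 83 122 154]
136 [595. 103.  24.] [ 84 125 158]
142 [591. 103.  24.] [ 80 120 153]
148 [587. 103.  24.] [ 85 125 159]
154 [583. 102.  24.] [ 82 120 152]
160 [579. 102.  24.] [ 78 116 147]
166 [575. 102.  24.] [ 75 111 142]
172 [571. 102.  29.] [33 52 77]
178 [568. 102.  34.] [33 51 77]
184 [565. 102.  40.] [33 51 77]
190 [562. 102.  45.] [31 49 72]
196 [559. 101.  50.] [31 43 61]
202 [556. 101.  54.] [29 43 61]
208 [554. 101.  60.] [29 40 59]
214 [557. 101.  82.] [30 43 61]
220 [549. 101.  68.] [31 44 62]
226 [546. 101.  73.] [30 44 60]
232 [544. 101.  77.] [30 44 61]
238 [541. 101.  79.] [32 45 62]
244 [537. 101.  77.] [ 74 109 131]
250 [515. 100.  36.] [ 98 146 174]
256 [499.  99.  11.] [ 95 141 169]
```

Request:
arm_command --pt "0.06 0.002 0 -0.0008 0" --pt "0.06 0.002 0 -0.0008 0" --pt "0.06 0.002 0 -0.0005 0" --pt "0.06 0.002 0 -0.0005 0" --pt "0.06 0.002 0 0 0" --pt "0.06 0.002 0 0 0" --pt "0.06 0.002 0 0 0" --pt "0.06 0 0 0 0"

```text
clock: 11.28
eef_pos: [542.5, 101.2, 73.2]
eef_rot: [-3.141, -0.001, 0.042]
wrist_force: [-2.7, -0.5, 9.7]
finger_gap: 49.9
finger_force: 5.2
```

```bash
python3 look.py w7
```

```text
[542.4773515  101.1894415   73.18531321] [-2.68111481 -0.46342539  9.67299609]
124 [618. 104.  24.] [ 80 118 151]
130 [614. 104.  24.] [ 81 120 152]
136 [610. 104.  24.] [ 83 123 156]
142 [606. 103.  24.] [ 79 117 148]
148 [601. 103.  24.] [ 80 118 150]
154 [597. 103.  24.] [ 83 124 158]
160 [593. 103.  24.] [ 83 119 153]
166 [589. 103.  24.] [ 83 124 158]
172 [584. 103.  24.] [ 78 116 147]
178 [580. 102.  24.] [ 80 117 148]
184 [575. 102.  24.] [ 77 114 145]
190 [570. 102.  21.] [34 52 75]
196 [567. 102.  28.] [34 50 74]
202 [565. 102.  35.] [32 47 69]
208 [562. 102.  42.] [29 44 63]
214 [560. 102.  48.] [29 42 61]
220 [558. 101.  54.] [29 40 58]
226 [562. 102.  79.] [29 41 60]
232 [553. 101.  65.] [32 44 62]
238 [551. 101.  71.] [28 41 59]
244 [548. 101.  73.] [32 46 62]
250 [544. 101.  71.] [ 76 114 137]
256 [512. 100.  12.] [ 98 147 174]
```

The plaque is at about 68° and its foot has slid down the step. The tips now bear on its top edge, so I'll drag the top edge forward gently by friction and watch the force.

Request:
arm_command --pt "0.06 0.0015 0 -0.0004 0" --pt "0.06 0.0015 0 -0.0003 0" --pt "0.06 0.0015 0 -0.0003 0"

```text
clock: 11.7
eef_pos: [547.1, 101.4, 74.4]
eef_rot: [-3.141, -0.002, 0.042]
wrist_force: [-2.6, -0.6, 11.3]
finger_gap: 50.0
finger_force: 5.5
```

```bash
python3 look.py w8 | awk 'NR==1||/^(1[89]|2[0-4])/'
```

```text
[547.07410924 101.42144189  74.35601576] [-2.61314632 -0.62116336 11.25861199]
184 [580. 102.  24.] [ 78 116 148]
190 [575. 102.  24.] [ 77 114 145]
196 [570. 102.  23.] [33 50 73]
202 [568. 102.  31.] [34 48 72]
208 [565. 102.  38.] [32 48 67]
214 [563. 102.  46.] [29 43 61]
220 [561. 102.  53.] [26 40 57]
226 [559. 102.  59.] [32 45 63]
232 [557. 102.  65.] [32 44 61]
238 [556. 101.  72.] [31 43 62]
244 [553. 101.  74.] [33 44 63]
```

Request:
arm_command --pt "0.06 0.0016 0 -0.0003 0" --pt "0.06 0.0016 0 -0.0003 0" --pt "0.06 0.0016 0 -0.0003 0" --pt "0.06 0.0016 0 -0.0002 0" --pt "0.06 0.0016 0 -0.0002 0"

```text
clock: 12.38
eef_pos: [555.2, 101.8, 75.7]
eef_rot: [-3.141, -0.002, 0.042]
wrist_force: [-1.1, 1.1, 10.0]
finger_gap: 49.8
finger_force: 5.0
```

```bash
python3 look.py w9 | awk 'NR==1||/^(1[89]|2[0-4])/'
```

```text
[555.24224373 101.8462971   75.69684459] [-1.07719327  1.07348998 10.03621206]
184 [588. 103.  24.] [ 83 124 158]
190 [583. 103.  24.] [ 80 118 150]
196 [578. 102.  24.] [ 78 116 146]
202 [574. 102.  24.] [ 65  95 123]
208 [570. 102.  28.] [33 48 70]
214 [569. 102.  39.] [33 47 66]
220 [567. 102.  48.] [30 44 61]
226 [566. 102.  57.] [29 43 59]
232 [565. 102.  64.] [31 43 61]
238 [563. 102.  72.] [32 45 62]
244 [561. 102.  76.] [32 47 64]
```

Request:
arm_command --pt "0.06 0.0016 0 -0.0001 0" --pt "0.06 0.0016 0 -0.0001 0" --pt "0.06 0.0016 0 0 0" --pt "0.06 0.0016 0 0 0" --pt "0.06 0.0016 0 0 0" --pt "0.06 0.0016 0 0 0"

```text
clock: 13.18
eef_pos: [565.0, 102.3, 76.1]
eef_rot: [-3.141, -0.003, 0.042]
wrist_force: [0.8, 1.5, 10.7]
finger_gap: 49.9
finger_force: 5.3
```

```bash
python3 look.py w10 | awk 'NR==1||/^(1[89]|2[0-5])/'
```

```text
[565.03188671 102.3336632   76.05366083] [ 0.77325668  1.4616928  10.65762026]
184 [597. 103.  24.] [ 84 126 158]
190 [593. 103.  24.] [ 80 119 151]
196 [594. 103.  47.] [ 84 123 158]
202 [583. 103.  24.] [ 80 117 148]
208 [579. 103.  24.] [ 78 115 146]
214 [574. 102.  24.] [ 68 100 130]
220 [573. 102.  35.] [33 47 64]
226 [573. 102.  48.] [31 44 62]
232 [573. 102.  60.] [31 45 63]
238 [573. 102.  71.] [31 44 61]
244 [571. 102.  76.] [33 49 66]
250 [567. 102.  76.] [31 47 63]
256 [533. 101.  12.] [ 87 133 158]
```

Request:
arm_command --pt "0.06 0.0016 0 -0.0003 0" --pt "0.06 0.0016 0 -0.0002 0" --pt "0.06 0.0016 0 -0.0002 0" --pt "0.06 0.0016 0 -0.0001 0" --pt "0.06 0.0016 0 0 0"

```text
clock: 13.85
eef_pos: [572.5, 102.6, 76.2]
eef_rot: [-3.141, -0.001, 0.042]
wrist_force: [0.4, 1.0, 4.5]
finger_gap: 49.9
finger_force: 2.7
```

```bash
python3 look.py w11 | awk 'NR==1||/^(1[89]|2[0-5])/'
```

```text
[572.49008769 102.58354093  76.17527954] [0.38440196 1.02250825 4.48235685]
184 [605. 104.  24.] [ 80 119 150]
190 [600. 103.  24.] [ 81 119 151]
196 [595. 103.  24.] [ 81 121 155]
202 [591. 103.  24.] [ 81 118 151]
208 [586. 103.  24.] [ 82 121 154]
214 [581. 103.  24.] [ 79 118 150]
220 [577. 102.  24.] [54 80 99]
226 [582. 103.  54.] [32 45 64]
232 [577. 102.  51.] [33 45 63]
238 [579. 103.  68.] [29 43 60]
244 [578. 103.  76.] [32 46 65]
250 [574. 102.  76.] [34 47 66]
256 [569. 102.  73.] [43 64 83]
```

View pics/w11.png

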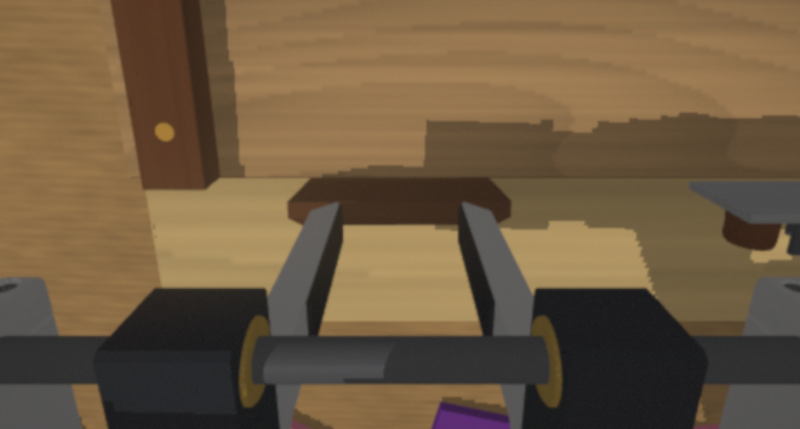

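The plaque stands about 6° past vertical, leaning towards the deck, with the tips resting on its upper edge. I'll keep dragging.

Request:
arm_command --pt "0.06 0.0016 0 0 0" --pt "0.06 0.0016 0 0.0001 0" --pt "0.06 0.0016 0 0.0002 0" --pt "0.06 0.0016 0 0.0003 0" --pt "0.06 0.0016 0 0.0004 0"

```text
clock: 14.52
eef_pos: [580.4, 102.8, 75.0]
eef_rot: [-3.141, -0.001, 0.042]
wrist_force: [0.8, 1.1, 5.3]
finger_gap: 49.8
finger_force: 2.6
```

```bash
python3 look.py w12 | awk 'NR==1||/^(1[89]|2[0-5])/'
```

```text
[580.43487831 102.77916142  75.02784426] [0.75096574 1.08522321 5.29812498]
184 [618. 104.  47.] [ 81 119 151]
190 [608. 104.  24.] [ 81 119 151]
196 [604. 103.  24.] [ 79 117 149]
202 [599. 103.  24.] [ 81 120 153]
208 [594. 103.  24.] [ 80 119 151]
214 [590. 103.  24.] [ 82 122 154]
220 [585. 103.  24.] [ 56  80 100]
226 [580. 102.  24.] [54 78 99]
232 [575. 102.  24.] [53 78 97]
238 [583. 103.  56.] [29 44 61]
244 [586. 103.  74.] [33 47 66]
250 [582. 103.  75.] [33 46 65]
256 [578. 102.  73.] [32 46 63]
```

Request:
arm_command --pt "0.06 0.0016 0 0.0004 0" --pt "0.06 0.0016 0 0.0005 0" --pt "0.06 0.0016 0 0.0006 0" --pt "0.06 0.0016 0 0.0007 0" --pt "0.06 0.0016 0 0.0008 0" --pt "0.06 0.0016 0 0.0008 0"

```text
clock: 15.32
eef_pos: [590.0, 103.1, 71.2]
eef_rot: [-3.142, -0.001, 0.042]
wrist_force: [2.1, 0.8, 4.6]
finger_gap: 49.6
finger_force: 2.5
```

```bash
python3 look.py w13 | awk 'NR==1||/^(1[5-9]|2[0-5])/'
```

```text
[590.03780499 103.10131441  71.16096111] [2.1216964  0.7559111  4.63403312]
154 [645. 105.  23.] [ 80 118 150]
160 [641. 105.  24.] [ 85 124 158]
166 [637. 105.  24.] [ 78 116 146]
172 [632. 104.  24.] [ 84 122 155]
178 [628. 104.  24.] [ 87 127 163]
184 [623. 104.  23.] [ 81 120 152]
190 [619. 104.  24.] [ 81 120 151]
196 [614. 104.  24.] [ 84 121 154]
202 [610. 104.  24.] [ 83 123 156]
208 [605. 103.  24.] [ 78 115 147]
214 [600. 103.  24.] [ 81 117 149]
220 [596. 103.  24.] [ 58  84 106]
226 [591. 103.  24.] [ 56  82 103]
232 [586. 103.  24.] [ 58  83 104]
238 [581. 102.  24.] [ 56  81 103]
244 [595. 103.  69.] [32 48 65]
250 [592. 103.  71.] [31 46 66]
256 [588. 103.  70.] [32 46 64]
```

Request:
arm_command --pt "0.06 0.002 0 0.0011 0" --pt "0.06 0.002 0 0.0012 0" --pt "0.06 0.002 0 0.0013 0" --pt "0.06 0.002 0 0.0014 0" --pt "0.06 0.002 0 0.0015 0"

```text
clock: 16.0
eef_pos: [599.1, 103.5, 63.9]
eef_rot: [3.141, 0.001, 0.042]
wrist_force: [0.3, 0.3, 0.3]
finger_gap: 49.8
finger_force: 0.0
```

```bash
python3 look.py w14 | awk 'NR==1||/^(1[9]|2[0-6])/'
```

```text
[599.13725706 103.46389166  63.85507043] [0.32122836 0.32053235 0.25454487]
190 [629. 104.  24.] [ 90 131 167]
196 [625. 104.  24.] [ 87 129 164]
202 [621. 104.  24.] [ 84 124 156]
208 [616. 104.  24.] [ 83 123 157]
214 [612. 104.  24.] [ 83 122 155]
220 [607. 103.  24.] [ 60  84 106]
226 [602. 103.  24.] [ 57  82 103]
232 [608. 104.  52.] [35 47 67]
238 [606. 103.  56.] [30 44 64]
244 [602. 103.  57.] [32 46 65]
250 [598. 103.  57.] [30 43 62]
256 [592. 103.  54.] [48 67 87]
```

View pics/w14.png

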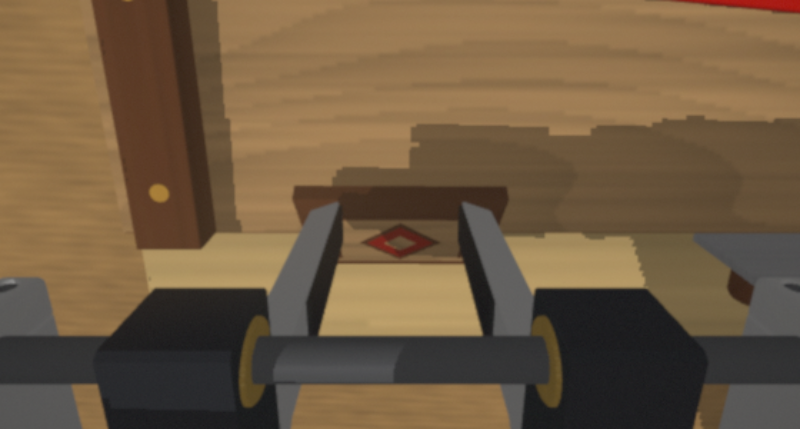

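The red-diamond face is now visible and the plaque is falling towards the deck, clear of the tips. I'll lift, back off and look.

Request:
arm_command --pt "0.06 0 0 -0.03 0" --pt "0.06 -0.01 0 -0.03 0" --pt "0.06 -0.05 0 -0.03 0" --pt "0.06 -0.05 0 0 0" --pt "0.06 0 0 0 0"

```text
clock: 16.68
eef_pos: [487.0, 98.9, 154.4]
eef_rot: [3.142, 0.001, 0.042]
wrist_force: [1.1, 0.8, -0.9]
finger_gap: 49.7
finger_force: 0.0
```

```bash
python3 look.py w15
python3 - <<'E'
from h import *
np.save("w15.npy",eyes.camera("wrist"),allow_pickle=True)
E
```

```text
[486.96633215  98.89281216 154.43985924] [ 1.07304426  0.77146857 -0.89205951]
124 [561. 101.  36.] [ 59  87 115]
130 [555. 101.  36.] [40 59 85]
136 [548. 101.  12.] [ 85 129 153]
142 [543. 101.  12.] [ 88 132 157]
148 [537. 100.  12.] [ 92 139 164]
154 [531. 100.  12.] [ 93 139 164]
160 [525. 100.  12.] [ 91 137 162]
166 [519. 100.  12.] [ 94 142 168]
172 [512.  99.  11.] [ 91 138 164]
178 [506.  99.  12.] [ 93 140 166]
184 [500.  99.  12.] [ 89 132 157]
190 [493.  99.  11.] [ 92 139 165]
196 [487.  98.  12.] [ 92 138 164]
202 [481.  98.  12.] [ 89 136 161]
208 [474.  98.  12.] [ 81 123 150]
214 [464.  97.   0.] [ 69 106 135]
220 [457.  97.  -0.] [ 65 101 128]
226 [450.  97.  -0.] [ 66 104 132]
232 [442.  96.  -0.] [ 67 105 135]
238 [435.  96.  -0.] [ 67 104 134]
244 [428.  96.  -0.] [ 63  97 123]
250 [435.  96.  33.] [ 66 103 132]
256 [413.  95.   1.] [ 65 102 131]
```

View pics/w15.png

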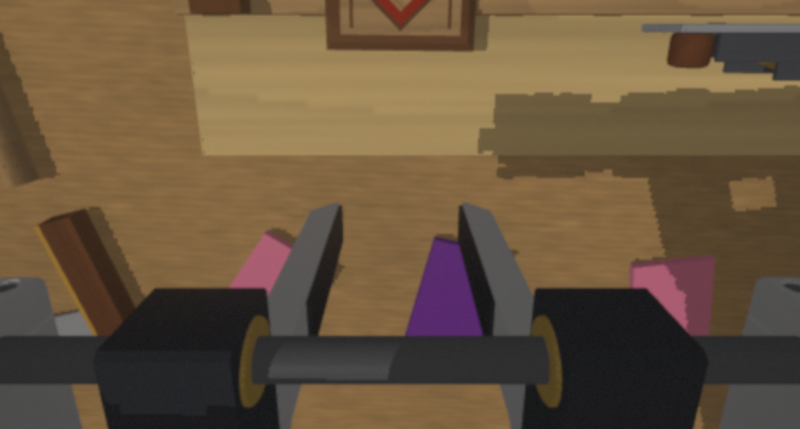

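The plaque lies inlay up on the deck at z = 36, overhanging the deck edge by about 22 mm. I'll push it fully onto the deck with tips at z≈27.

Request:
arm_command --pt "0.06 0.038 0 0.04 0" --pt "0.06 0 0 0.05 0" --pt "0.06 0 0 0.0375 0" --pt "0.06 0.004 0 0 0" --pt "0.06 0.004 0 0 0" --pt "0.06 0.004 0 0 0" --pt "0.06 0.004 0 0 0" --pt "0.06 0.004 0 0 0" --pt "0.06 0.004 0 0 0" --pt "0.06 0.004 0 0 0" --pt "0.06 0 0 0 0"

```text
clock: 18.15
eef_pos: [555.8, 101.7, 26.9]
eef_rot: [-3.142, -0.0, 0.042]
wrist_force: [0.4, -0.3, -0.0]
finger_gap: 49.6
finger_force: 0.0
```

Request:
arm_command --pt "0.06 0.004 0 0 0" --pt "0.06 0.004 0 0 0" --pt "0.06 0.003 0 0 0" --pt "0.06 0.002 0 0 0" --pt "0.06 0 0 0 0" --pt "0.06 -0.01 0 0 0" --pt "0.06 -0.04 0 -0.06 0" --pt "0.06 0 0 -0.06 0" --pt "0.06 0 0 -0.04 0" --pt "0.06 0 0 0 0"

```text
clock: 19.4
eef_pos: [524.5, 100.5, 181.9]
eef_rot: [-3.141, -0.006, 0.042]
wrist_force: [0.8, -0.1, -1.0]
finger_gap: 50.0
finger_force: 0.0
```

Run:
```python
from h import *
c=eyes.camera("wrist"); np.save("w16.npy",c,allow_pickle=True); P=pts(c); cv2.imwrite("pics/w16.png",c["img"])
print(manip.read_state()["eef_pos"])
m=((P[...,2]>27.5)&(P[...,2]<38)&(P[...,0]>545)&(P[...,1]<185)&(P[...,1]>-20)&(P[...,0]<655)).astype(np.uint8)*255
m=cv2.morphologyEx(m,cv2.MORPH_OPEN,np.ones((3,3)))
ct=max(cv2.findContours(m,0,2)[0],key=cv2.contourArea); w=np.array([P[v,u,:2] for u,v in ct[:,0]],np.float32)
r=cv2.minAreaRect(w); print(r,cv2.boxPoints(r).round(1))
```

```text
[523.67603829 100.3808768  179.65417374]
((607.9445190429688, 104.59700012207031), (63.3704719543457, 96.19622039794922), 2.29138445854187) [[574.4 151.4]
 [578.2  55.3]
 [641.5  57.8]
 [637.7 153.9]]
```

View pics/w16.png

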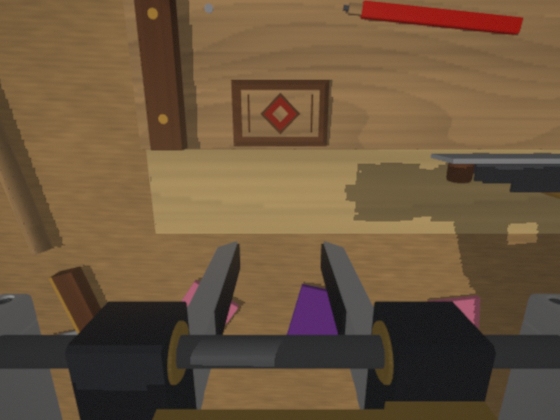

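The plaque is inlay up, fully on the deck and square to the board: pixels (232,80) to (330,147), world centre (608,105). The fence face is about 43 mm away. Next I close the fingers and push from its −y end.

Request:
arm_command --pt "-1 0.042 0.036 0 0" --pt "-1 0.042 0.036 0 0" --pt "-1 0 0 0 0" --pt "-1 0 0 0.05 0" --pt "-1 0 0 0.05 0" --pt "-1 0 0 0.045 0" --pt "-1 0 0 0 0" --pt "-1 0 0 0 0"

```text
clock: 20.45
eef_pos: [611.1, 32.2, 35.4]
eef_rot: [3.142, -0.001, 0.042]
wrist_force: [-0.1, 1.0, -0.3]
finger_gap: 0.3
finger_force: 0.0
```

Request:
arm_command --pt "-1 0 0 0.0085 0" --pt "-1 0 -0.004 0 0" --pt "-1 0 -0.004 0 0" --pt "-1 0 -0.004 0 0" --pt "-1 0 -0.004 0 0" --pt "-1 0 -0.004 0 0" --pt "-1 0 -0.004 0 0" --pt "-1 0 -0.004 0 0" --pt "-1 0 -0.004 0 0" --pt "-1 0 -0.004 0 0" --pt "-1 0 -0.004 0 0" --pt "-1 0 -0.004 0 0" --pt "-1 0 -0.004 0 0" --pt "-1 0 -0.002 0 0" --pt "-1 0 0 0 0"

```text
clock: 22.32
eef_pos: [608.7, 82.1, 25.4]
eef_rot: [-3.141, 0.0, 0.042]
wrist_force: [1.2, -0.3, 0.8]
finger_gap: 0.6
finger_force: 0.3
```

Request:
arm_command --pt "-1 0 -0.002 -0.0005 0" --pt "-1 0 -0.002 0 0" --pt "-1 0 -0.001 0 0" --pt "-1 0 0 0 0"

```text
clock: 22.82
eef_pos: [608.5, 87.0, 25.9]
eef_rot: [-3.142, 0.0, 0.042]
wrist_force: [0.4, 0.2, 0.4]
finger_gap: 0.4
finger_force: 0.0
```

Request:
arm_command --pt "-1 0 -0.001 0 0" --pt "-1 0 0 0 0"

```text
clock: 23.08
eef_pos: [608.5, 87.9, 26.0]
eef_rot: [-3.142, -0.0, 0.042]
wrist_force: [-0.8, -0.7, -0.6]
finger_gap: 0.1
finger_force: 0.0
```

Request:
arm_command --pt "-1 0 -0.001 0 0" --pt "-1 0 0 0 0"

```text
clock: 23.32
eef_pos: [608.4, 88.9, 26.0]
eef_rot: [-3.142, -0.0, 0.042]
wrist_force: [-0.3, 0.6, 0.6]
finger_gap: 0.5
finger_force: 0.0
```

Request:
arm_command --pt "-1 0 -0.001 0 0" --pt "-1 0 0 0 0"

```text
clock: 23.58
eef_pos: [608.4, 89.9, 25.9]
eef_rot: [-3.142, 0.0, 0.042]
wrist_force: [-0.4, 0.1, 0.3]
finger_gap: 0.3
finger_force: 0.0
```

Request:
arm_command --pt "-1 0 -0.001 0 0" --pt "-1 0 0 0 0"

```text
clock: 23.82
eef_pos: [608.4, 91.0, 26.0]
eef_rot: [-3.142, -0.0, 0.042]
wrist_force: [-0.1, 0.2, 0.2]
finger_gap: 0.3
finger_force: 0.0
```

Request:
arm_command --pt "-1 0 -0.001 0 0" --pt "-1 0 0 0 0"

```text
clock: 24.08
eef_pos: [608.3, 91.9, 26.0]
eef_rot: [-3.142, -0.0, 0.042]
wrist_force: [-0.1, 0.2, -0.3]
finger_gap: 0.4
finger_force: 0.0
```

Run:
```python
from h import *
c=eyes.camera("wrist"); P=pts(c); cv2.imwrite("pics/w17.png",cv2.resize(c["img"][40:300,100:400],(690,598)))
for x in (590,608,630):
    s=[(round(float(q[1])),round(float(q[2]))) for q in P[(abs(P[...,0]-x)<1.5)&(P[...,1]>80)&(P[...,1]<210)]]
    d={}
    for y,z in s: d.setdefault(y//2*2,[]).append(z)
    print(x,{y:int(np.median(d[y])) for y in sorted(d)})
```

```text
590 {108: 36, 110: 36, 112: 36, 114: 36, 116: 36, 118: 36, 120: 36, 122: 36, 124: 36, 126: 36, 128: 36, 130: 36, 132: 36, 134: 36, 136: 36, 138: 36, 140: 36, 142: 36, 144: 36, 146: 36, 148: 36, 150: 36, 152: 36, 154: 36, 156: 36, 158: 36, 160: 36, 162: 36, 164: 36, 166: 36, 168: 36, 170: 36, 172: 36, 174: 36, 176: 36, 178: 36, 180: 36, 182: 36, 184: 36, 186: 36, 188: 36, 190: 35, 192: 34, 194: 32, 196: 31, 200: 35, 202: 44, 204: 44, 206: 44, 208: 44, 210: 44}
608 {90: 97, 92: 95, 94: 125, 106: 36, 108: 36, 110: 36, 112: 36, 114: 36, 116: 36, 118: 36, 120: 36, 122: 36, 124: 36, 126: 36, 128: 36, 130: 36, 132: 36, 134: 37, 136: 36, 138: 36, 140: 37, 142: 37, 144: 37, 146: 36, 148: 37, 150: 36, 152: 37, 154: 37, 156: 37, 158: 36, 160: 36, 162: 36, 164: 132, 166: 125, 168: 36, 170: 36, 172: 36, 174: 36, 176: 36, 178: 36, 180: 36, 182: 36, 184: 36, 186: 36, 188: 36, 190: 36, 192: 35, 194: 33, 196: 30, 200: 34, 202: 36, 204: 44, 206: 44, 208: 44, 210: 44}
630 {80: 147, 82: 147, 84: 147, 86: 147, 88: 147, 90: 147, 92: 141, 94: 145, 96: 147, 98: 147, 100: 147, 102: 147, 104: 147, 106: 147, 108: 147, 110: 147, 112: 147, 114: 147, 116: 144, 118: 141, 120: 141, 122: 141, 124: 141, 126: 141, 128: 141, 130: 141, 132: 141, 134: 140, 136: 141, 138: 140, 140: 140, 142: 140, 144: 140, 146: 140, 148: 140, 150: 140, 152: 140, 154: 140, 156: 140, 158: 140, 160: 140, 162: 138, 164: 129, 166: 128, 168: 36, 170: 36, 172: 36, 174: 36, 176: 36, 178: 36, 180: 36, 182: 36, 184: 36, 186: 36, 188: 36, 190: 36, 192: 35, 194: 33, 196: 32, 200: 25, 202: 35, 204: 44, 206: 44, 208: 44, 210: 43}
```

View pics/w17.png

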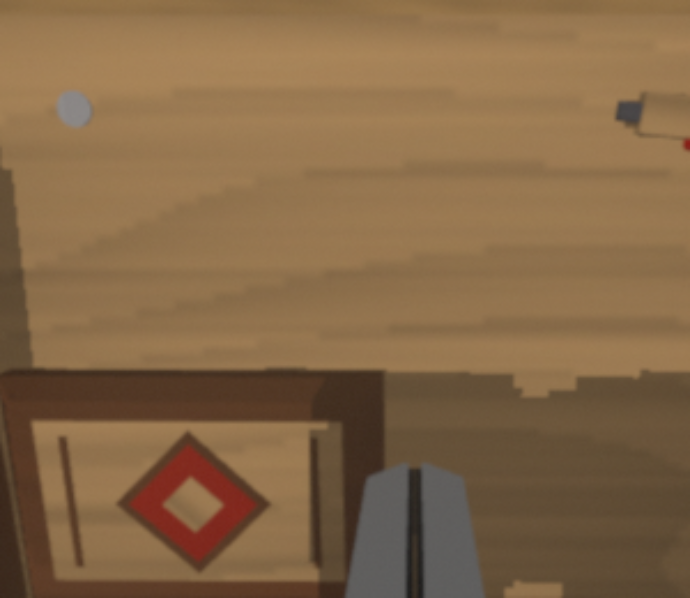

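The plaque is square, still about 2–3 mm short of the fence at the left edge. I'll push on.

Request:
arm_command --pt "-1 0 -0.001 0 0" --pt "-1 0 -0.001 0 0" --pt "-1 0 0 0 0"

```text
clock: 24.5
eef_pos: [608.2, 94.0, 25.9]
eef_rot: [-3.142, 0.0, 0.042]
wrist_force: [-0.1, 0.0, -0.3]
finger_gap: 0.1
finger_force: 0.0
```

Request:
arm_command --pt "-1 0 -0.001 0 0" --pt "-1 0 0 0 0"

```text
clock: 24.75
eef_pos: [608.2, 94.9, 26.0]
eef_rot: [3.142, -0.0, 0.042]
wrist_force: [0.5, -0.0, -0.3]
finger_gap: 0.3
finger_force: 0.0
```

Request:
arm_command --pt "-1 0 -0.001 0 0" --pt "-1 0 0 0 0"

```text
clock: 25.0
eef_pos: [608.1, 96.0, 25.9]
eef_rot: [-3.142, 0.0, 0.042]
wrist_force: [0.0, -0.2, -0.7]
finger_gap: 0.5
finger_force: 0.0
```

Request:
arm_command --pt "-1 0 -0.001 0 0" --pt "-1 0 0 0 0"

```text
clock: 25.25
eef_pos: [608.1, 96.9, 26.0]
eef_rot: [-3.142, -0.0, 0.042]
wrist_force: [-0.3, 0.2, 0.9]
finger_gap: 0.8
finger_force: 0.0
```

Request:
arm_command --pt "-1 0 -0.0007 0 0" --pt "-1 0 0 0 0"

```text
clock: 25.5
eef_pos: [608.2, 97.3, 26.0]
eef_rot: [3.141, -0.0, 0.042]
wrist_force: [0.9, -2.5, -0.3]
finger_gap: -0.0
finger_force: 1.1
```

Run:
```python
from h import *
c=eyes.camera("wrist"); P=pts(c); s=manip.read_state(); print(s["eef_pos"],s["wrist_force"])
for x in (585,600,615):
    d={}
    for q in P[(abs(P[...,0]-x)<1.5)&(P[...,1]>186)&(P[...,1]<210)]: d.setdefault(int(q[1]),[]).append(q[2])
    print(x,{y:int(np.median(d[y])) for y in sorted(d)})
```

```text
[608.18967771  97.33772078  26.04299968] [ 0.32395919 -3.24014668  0.39720956]
585 {186: 36, 187: 36, 188: 36, 189: 36, 190: 35, 191: 36, 192: 35, 193: 36, 194: 35, 195: 35, 196: 35, 197: 33, 198: 32, 199: 32, 200: 38, 201: 39, 202: 44, 203: 44, 204: 43, 205: 43, 206: 43, 207: 43, 208: 43, 209: 43}
600 {186: 36, 187: 36, 188: 35, 189: 36, 190: 36, 191: 36, 192: 35, 193: 35, 194: 35, 195: 35, 196: 35, 197: 34, 198: 33, 199: 32, 200: 34, 201: 38, 202: 43, 203: 43, 204: 43, 205: 44, 206: 43, 207: 43, 208: 43, 209: 43}
615 {186: 35, 187: 36, 188: 35, 189: 36, 190: 36, 191: 36, 192: 35, 193: 36, 194: 35, 195: 35, 196: 35, 197: 35, 198: 34, 199: 32, 200: 32, 201: 35, 202: 38, 203: 43, 204: 43, 205: 43, 206: 44, 207: 43, 208: 44, 209: 43}
```

Contact at 3 N. I'll press a little more to square it, then withdraw along −y and up.

Request:
arm_command --pt "-1 0 -0.0006 0 0" --pt "-1 0 0 0 0" --pt "-1 0 0.004 0 0" --pt "-1 0 0.02 0 0" --pt "-1 0 0.01 -0.05 0" --pt "-1 0 0.0 -0.06 0" --pt "-1 -0.05 -0.02 -0.05 0" --pt "-1 -0.05 -0.02 0 0" --pt "-1 0 0 0 0" --pt "-1 0 0 0 0"

```text
clock: 26.8
eef_pos: [516.0, 96.7, 178.8]
eef_rot: [-3.141, -0.001, 0.042]
wrist_force: [0.5, -0.8, 1.2]
finger_gap: 0.5
finger_force: 0.0
```

Run:
```python
from h import *
c=eyes.camera("wrist"); P=pts(c); cv2.imwrite("pics/w18.png",c["img"]); print(manip.read_state()["eef_pos"])
for x in (583,595,608,620,632):
    d={}
    for q in P[(abs(P[...,0]-x)<1.5)&(P[...,1]>190)&(P[...,1]<206)]: d.setdefault(int(q[1]),[]).append(q[2])
    print(x,{y:int(np.median(d[y])) for y in sorted(d)})
```

```text
[516.26607187  96.62112061 178.51151662]
583 {190: 36, 191: 35, 192: 35, 193: 35, 194: 34, 195: 35, 196: 34, 197: 34, 199: 31, 200: 37, 201: 42, 202: 43, 203: 44, 204: 44, 205: 43}
595 {190: 36, 191: 35, 192: 35, 193: 35, 194: 35, 195: 35, 196: 35, 197: 34, 198: 34, 199: 33, 200: 31, 201: 41, 202: 43, 203: 43, 204: 43, 205: 42}
608 {190: 36, 191: 36, 192: 35, 193: 35, 194: 35, 195: 35, 196: 35, 197: 34, 198: 34, 199: 33, 200: 31, 201: 36, 202: 43, 203: 44, 204: 43, 205: 43}
620 {190: 36, 191: 36, 192: 35, 193: 36, 194: 36, 195: 35, 196: 36, 197: 35, 198: 34, 199: 33, 200: 31, 201: 32, 202: 39, 203: 44, 204: 43, 205: 43}
632 {190: 35, 191: 35, 192: 35, 193: 35, 194: 35, 195: 35, 196: 35, 197: 35, 198: 35, 199: 33, 200: 32, 201: 32, 202: 39, 203: 42, 204: 43, 205: 43}
```

View pics/w18.png

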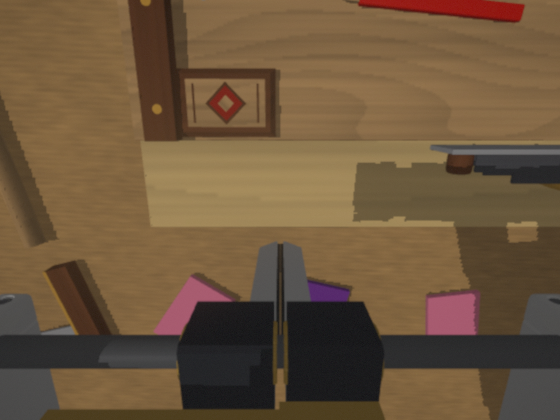

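The plaque is inlay up on the deck, with its short end flush against the fence at (177,70)–(182,137). The plane and pencil are untouched and the gripper is clear, so I'm handing in.

```bash
python3 -c "from cell import ticket; print(ticket.sign_off())"
```

```text
the job is handed in; nothing more can be done
None
```

The plaque was flipped over the deck edge without being picked up and now lies inlay up on the deck, its short end flat against the fence; I handed the job in at about 27 s, with the hand plane and pencil left where they were.

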